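Shut the gas cock left open on the lab bench

TASK

Work at the burner is over and the hose is put away, but one of the two bench gas taps has been left open: its black lever points along its brass nozzle instead of square across it. Turn that lever clockwise a quarter turn until it is fully shut, up against its stop, and let go; leave the other gas tap shut.

Things in the scene. Friction and masses are not known exactly. Their poses are not given: they have to be found in the camera images.
- tap_a: White bench gas tap, fixed: 68 mm flange, slim column, 40 mm round body up to 86 mm high, brass nozzle (15 mm thick, centre 66 mm high) reaching 90 mm from the axis along this body's -x. Origin: column axis at bench level, z up. The one left open. It, tap_b and a vacuum tap (round grey knob, no lever, not part of the job) share three places in any order, 160 mm or more apart.
- tap_b: White bench gas tap, fixed: 68 mm flange, slim column, 40 mm round body up to 86 mm high, brass nozzle (15 mm thick, centre 66 mm high) reaching 90 mm from the axis along this body's -x. Origin: column axis at bench level, z up. The one already shut.
- cock_a (a joint): Black one-sided lever atop tap_a, turning about the column axis: 12 mm wide, reaches 72 mm, from 96 to 110 mm above bench; 26 mm hub. 0 = shut, square across the nozzle (tap's +y); 1.571 = open, along the nozzle (tap's -x); clockwise from above shuts. Hard stops at both ends; friction 0.12 N m, stays where left. Starts open or nearly so, between 1.3 and 1.571.
- cock_b (a joint): Black one-sided lever atop tap_b, turning about the column axis: 12 mm wide, reaches 72 mm, from 96 to 110 mm above bench; 26 mm hub. 0 = shut, square across the nozzle (tap's +y); 1.571 = open, along the nozzle (tap's -x); clockwise from above shuts. Hard stops at both ends; friction 0.12 N m, stays where left. Starts shut, between 0 and 0.06.
There are look-alikes about, which are no part of the job. What is shaped like the tap_b but red is not meant.

How it is judged:
At the end, for the whole second after the job is handed in: The lever of the tap left open is shut (within 10 degrees of its shut stop) and at rest, and the other gas tap is still within 10 degrees of shut (value of joint each of cock_a, cock_b below 0.175 rad and velocity of joint cock_a between -0.05 and 0.05 rad/s); the robot touches nothing.
It fails at once if the gas tap that was shut is turned open by more than 15 degrees (value of joint cock_b above 0.262 rad).
It also fails if it takes over 35 s, if anything falls off the work surface, if the arm or the gripper's body presses on something with over 40 N, if the wrist force passes 120 N, or if a joint passes its speed limit or range.

ROBOT

A 6-joint arm with a two-finger parallel gripper is mounted at the origin on the work surface. World frame = base frame: x ahead of the robot, y to its left, z up, the work surface at z = 0. Lengths are in m, angles in rad, forces in N, time in s.
With the tool pointing down it reaches from about 0.325 to 0.85 m from the base axis. Payload 4.4 kg.
Tool frame: the origin (TCP) lies midway between the tips of the shut fingers; the grasp point (between the pads) lies 19 mm behind it; z points along the fingers, y is the direction in which the jaws open and shut (so a half turn about z gives the same grasp; the last joint's range is limited). The gripper opens to 94 mm and grips with 3 to 60 N. Pads are 16 mm wide; open, the fingers measure 119 mm over their backs; the gripper's body (75 mm by 177 mm) begins 78 mm behind the grasp point.
Start: joints at [-1.409, 0.207, 1.542, -0, 1.393, -0.15], TCP at [0.176, -0.547, 0.205] pointing down, gripper open.
Joint ranges: [-2.73, 2.73], [-0.86, 2.22], [0.23, 2.46], [-1.11, 4.25], [0.08, 2.63], [-2.82, 2.82]. Speed limits (rad/s): [2.79, 2.79, 3.14, 3.14, 3.14, 3.14].

INTERFACE

Orientations are given as a 3x3 rotation matrix whose columns are the frame's x, y, z axes.
In Python, from workcell import get_state, vision, sign_off gives the robot as it stands.
- The arm moves only by the tool apply_moves, never from a script. Its argument "increments" is a list that holds one entry, the list of rows, each a list of 5 numbers: the closure, from -1 (fully open) to 1 (shut), then the shift along the tool's x, y, z in cm, then the turn about the tool's z in degrees. A call has 1 to 5 rows; each row shifts and turns the commanded pose from where the row before left it, along the tool's axes as they then stand; what a row does not reach is not made up. A row lasts 1/10 s, in which the tool goes at most 50 mm and 8.59 degrees, less where a joint would pass 70% of its speed; a pose out of reach is approached as far as the arm can. A call is refused whole if a number of a shift passes 5 or a number of a turn 8.59, either way. A call with a gripper value outside its range is refused whole. The fingers move at their own pace and stop on an object; "grip_force" is the grip in N (left out, the last holds). Time passes only in rows, so rows that do not move let the fingers close. It gives the time, the measured TCP pose, the force and the opening at its end, in the units of the state.
- get_state(): the state, without advancing time (a new reading comes with each control period).
- vision.camera(name): name is "scene" or "top" or "wrist"; returns a dict with "color" (400x640x3 uint8, red, green, blue), "z_map" (400x640 float32, m along the optical axis (not along the pixel's ray), 0 where there is no reading), "fov_y" (degrees; the focal length in pixels is half the picture's height over the tangent of half this angle, whatever the lens; pixels are square), "cx", "cy" (the principal point, pixels), "k1" (the pictures are not rectified: a ray, as slopes to the right and down, at radius r is drawn at 1 + k1 r^2 times it, then the intrinsics apply), "T" (4x4, takes a point from camera to world coordinates). Camera axes: x right, y down, z forward; pixel columns grow to the right and rows downward; lengths in m; the calibration is good to about 2 mm. A picture is of the moment at which its call begins.
- sign_off(): hands the job in, once; it reports no verdict.
The state is a dict: "time_s": time; "joints": joint angles; "joint_velocities": joint speeds; "tau": joint torques, N m; "tcp_pos": TCP position; "tcp_rot": TCP orientation; "contact_force": force on the tool from outside, world axes, zero at the start; "torque": the same for the moment, N m; "finger_gap": finger opening in m.
Only numpy, scipy, OpenCV 4.12 (cv2) and the standard library are available. Lean on these libraries where they do the work, as an engineer would, in place of code of your own. Each camera call takes 0.05 s, during which the arm holds its last target. There are 200 camera calls.

## Working session

There is one attempt and no reset: what is moved stays moved. The work goes in short steps, Python scripts to look and compute and a tool call to move; the robot and the scene stay as the last step left them, time stands still between calls to the robot, and variables do not carry over. Pictures are saved under pics/ and viewed, about 8 in all and at most 12, crops included, and the job is handed in when it is done.

Besides the shell and the picture viewer there is one more tool, called after "Request:" by a JSON object that holds its "api" and its "payload", one argument or row to a line. apply_moves: Moves the arm, as the interface text tells. Its arguments: {"type":"object","properties":{"increments":{"type":"array"},"grip_force":{"type":"number"}},"required":["increments"]}

```bash
mkdir -p pics
cat > h.py <<'E'
import numpy as np, cv2
from workcell import get_state, vision, sign_off
def cam(n):
    c=vision.camera(n); c["f"]=200/np.tan(np.radians(c["fov_y"])/2); return c
def ray(c,uv):
    K=np.array([[c["f"],0,c["cx"]],[0,c["f"],c["cy"]],[0,0,1]])
    p=cv2.undistortPoints(np.array(uv,float).reshape(-1,1,2),K,np.array([c["k1"],0,0,0,0.]))[:,0]
    return np.c_[p,np.ones(len(p))]
def plane(c,uv,z):
    d=ray(c,uv)@c["T"][:3,:3].T; o=c["T"][:3,3]
    return o+d*((z-o[2])/d[:,2])[:,None]
def cloud(c):
    v,u=np.mgrid[:400,:640]; r=ray(c,np.c_[u.ravel(),v.ravel()])*c["z_map"].reshape(-1,1)
    return (r@c["T"][:3,:3].T+c["T"][:3,3]).reshape(400,640,3)
def save(n,img): cv2.imwrite("pics/"+n,img[...,::-1])
E
python3 - <<'E'
from h import *
for n in("top","scene"):
    c=cam(n); save(n+"0.png",c["color"]); print(n,c["T"].round(3).tolist(),c["f"],c["k1"])
    if n=="top":
        P=cloud(c); m=((P[...,2]>.088)&(P[...,2]<.125)&(c["z_map"]>0)).astype(np.uint8)
        k,l,s,ce=cv2.connectedComponentsWithStats(m)
        for i in range(1,k):
            if s[i,4]>20: print(s[i],ce[i].round(),P[l==i].mean(0).round(3),c["color"][l==i].mean(0).round())
print(get_state())
E
```

```text
top [[0.021, -0.994, 0.105, 0.36], [-1.0, -0.02, 0.004, -0.071], [-0.002, -0.105, -0.994, 1.42], [0.0, 0.0, 0.0, 1.0]] 492.9107991119148 -0.05455500399804659
[382  55   7   9  48] [385.  59.] [ 0.879 -0.255  0.105] [86. 88. 86.]
[394  55   8  10  53] [397.  59.] [ 0.879 -0.29   0.105] [90. 92. 89.]
[406  55   8  10  51] [410.  59.] [ 0.879 -0.323  0.106] [88. 91. 88.]
[418  56   8   8  47] [422.  60.] [ 0.879 -0.358  0.106] [88. 90. 87.]
[430  56   8   8  47] [433.  60.] [ 0.88  -0.389  0.106] [86. 88. 85.]
[442  56   8   9  52] [446.  60.] [ 0.88  -0.424  0.106] [87. 89. 87.]
[ 94  84  13  86 505] [101. 128.] [0.669 0.524 0.107] [37. 38. 36.]
[152  93  11  13  48] [158. 100.] [0.752 0.371 0.099] [66. 72. 69.]
[419  94  26  25 298] [430. 108.] [ 0.739 -0.377  0.111] [123. 124. 116.]
[216 109   8   6  29] [220. 112.] [0.718 0.196 0.104] [56. 56. 54.]
[362 117   9   8  56] [366. 121.] [ 0.705 -0.205  0.095] [46. 45. 42.]
[279 136  32  13 195] [296. 140.] [ 0.644 -0.015  0.107] [56. 56. 53.]
[103 171   7   6  22] [106. 174.] [0.541 0.501 0.108] [52. 53. 51.]
[177 170  21  21 348] [187. 
[... 790 characters left out ...]
351e-05,
        1.39349161e+00, -1.50465438e-01]), 'joint_velocities': array([ 0.00302889, -0.0017227 , -0.00369707, -0.00134931,  0.00155519,
       -0.00056221]), 'tau': array([-6.14311866e-04, -3.71864355e+01, -2.82293093e+01,  7.00641959e-02,
        3.11664341e-02, -5.95573783e-05]), 'tcp_pos': array([ 0.17626522, -0.54656204,  0.20443184]), 'tcp_rot': array([[ 9.51790627e-01,  3.06748251e-01, -3.36255032e-04],
       [ 3.06748304e-01, -9.51788632e-01,  1.96923004e-03],
       [ 2.84014154e-04, -1.97744036e-03, -9.99998005e-01]]), 'contact_force': array([-0.67970741, -0.09141495,  0.49396971]), 'torque': array([-0.03071267, -0.00539202,  0.02338265]), 'finger_gap': 0.09434757141488179}
```

View pics/top0.png

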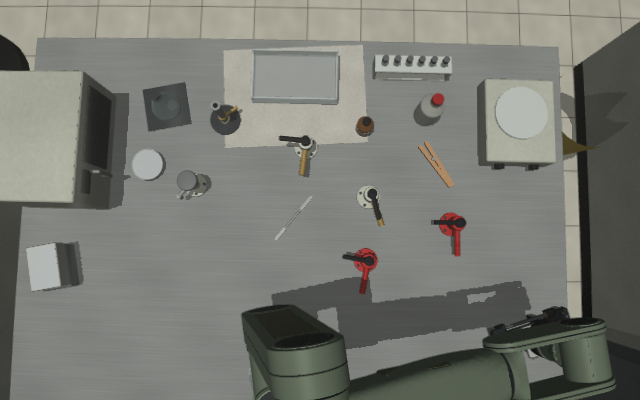

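View pics/scene0.png

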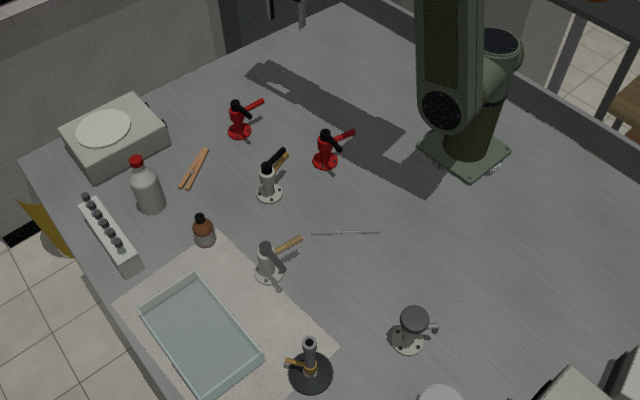

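Run:
```python
from h import *
c=cam("top"); P=cloud(c); z=P[...,2]; g=c["color"].astype(int)
save("crop.png",cv2.resize(c["color"][120:270,270:470],(800,600),interpolation=cv2.INTER_CUBIC))
for nm,(x0,y0,x1,y1) in dict(A=(355,180,392,232),B=(272,128,325,180)).items():
    b=np.zeros((400,640),bool); b[y0:y1,x0:x1]=1
    dark=b&(g.max(2)<75)&(z>.09)&(z<.12)
    v,u=np.nonzero(dark); X=plane(c,np.c_[u,v],.11)[:,:2]
    m=X.mean(0); d=np.linalg.svd(X-m)[2][0]; t=(X-m)@d
    print(nm,"n",len(u),"z",np.median(z[dark]).round(4),"mean",m.round(4),"dir",d.round(3),"ends",(m+d*t.min()).round(4),(m+d*t.max()).round(4))
    n=np.array([-d[1],d[0]]);w=(X-m)@n
    for lo in np.arange(t.min(),t.max(),.008):
        k=(t>=lo)&(t<lo+.008); print(" ",(lo-t.min()).round(3),k.sum(),np.ptp(w[k]).round(4) if k.any() else '')
    br=b&(g[...,0]>g[...,2]+35)&(z>.05)&(z<.085); 
    if br.sum()>5:
        v,u=np.nonzero(br); Y=plane(c,np.c_[u,v],.0735)[:,:2]; mm=Y.mean(0); print(" brass n",len(u),mm.round(4),np.linalg.svd(Y-mm)[2][0].round(3), Y[Y[:,0].argmin()].round(4))
    wh=b&(g.min(2)>120)&(z<.03); v,u=np.nonzero(wh); Y=plane(c,np.c_[u,v],.008)[:,:2]
    if len(u)>5: print(" flange bbox",Y.min(0).round(3),Y.max(0).round(3))
```

```text
A n 173 z 0.1091 mean [ 0.4787 -0.2269] dir [-0.967 -0.255] ends [ 0.5141 -0.2176] [ 0.434  -0.2387]
  0.0 21 0.0196
  0.008 27 0.0235
  0.016 22 0.0221
  0.024 14 0.0111
  0.032 14 0.0117
  0.04 14 0.0117
  0.048 14 0.011
  0.056 13 0.011
  0.064 15 0.0117
  0.072 14 0.0117
  0.08 5 0.0084
 brass n 40 [ 0.4338 -0.2453] [-0.897 -0.443] [ 0.4193 -0.2448]
 flange bbox [ 0.404 -0.288] [ 0.553 -0.183]
B n 175 z 0.109 mean [ 0.6446 -0.0149] dir [-0.098 -0.995] ends [0.649 0.03 ] [ 0.6411 -0.0496]
  0.0 14 0.0113
  0.008 15 0.0116
  0.016 14 0.0113
  0.024 14 0.0113
  0.032 15 0.0116
  0.04 15 0.0116
  0.048 14 0.0113
  0.056 20 0.0222
  0.064 30 0.0256
  0.072 23 0.0246
  0.08 1 0.0
 brass n 124 [ 0.5891 -0.0326] [-0.994  0.105] [ 0.5555 -0.0258]
 flange bbox [ 0.549 -0.093] [0.702 0.062]
```

View pics/crop.png

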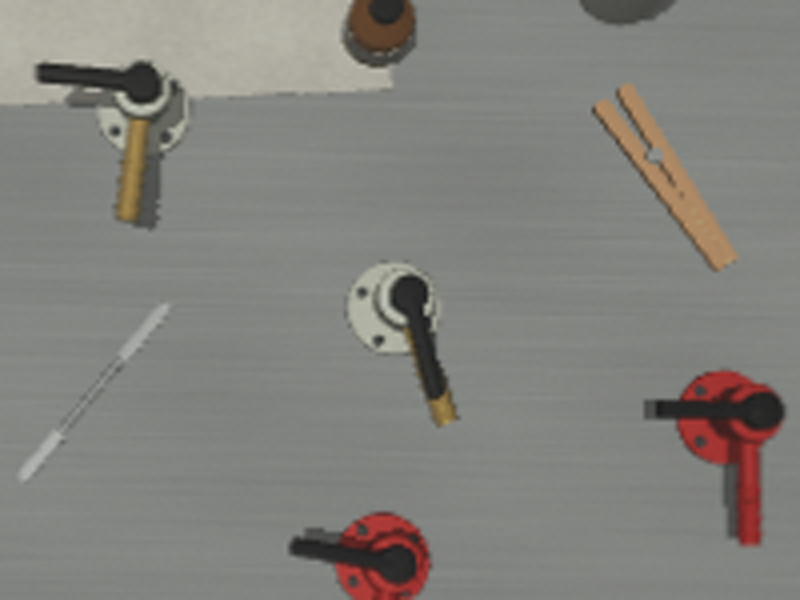

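Candidates in the top view: white tap at (372,194) with its lever along its nozzle; white tap at (303,140) with its lever across; red taps at (366,258) and (452,222); grey knob at (187,180). The white tap at (372,194) is tap_a, and the crop confirms it. Its axis is at about (0.5015, -0.221), with the lever at 195° and 70 mm of reach. Shutting it means swinging the lever to about 105°.

I'll close the fingers and travel to the far side of the lever.

Request:
{"api": "apply_moves", "payload": {
  "increments": [
    [[1,4,-1.95,0,0],[1,4,-1.95,0,0],[1,4,-1.95,0,0],[1,4,-1.95,0,0],[1,4,-1.95,0,0]]
  ],
  "grip_force": 20
}}

```text
time_s: 0.65
tcp_pos: [0.3377, -0.3915, 0.2052]
tcp_rot: [[0.952, 0.306, -0.0], [0.306, -0.952, 0.0], [0.0, -0.0, -1.0]]
contact_force: [0.5, 0.2, 0.3]
finger_gap: 0.0573
```

Request:
{"api": "apply_moves", "payload": {
  "increments": [
    [[1,4,-1.95,0,0],[1,4,-1.95,0,0],[1,4,-1.95,0,0],[1,4,-1.95,0,0],[1,0,0,0,0]]
  ]
}}

```text
time_s: 1.15
tcp_pos: [0.468, -0.2658, 0.2052]
tcp_rot: [[0.95, 0.313, 0.001], [0.313, -0.95, 0.002], [0.002, -0.001, -1.0]]
contact_force: [-0.5, -1.2, 0.2]
finger_gap: 0.0176
```

Request:
{"api": "apply_moves", "payload": {
  "increments": [
    [[1,-0.3,0.6,2.5,0],[1,0,0,3,0],[1,0,0,3,0],[1,0,0,2.8,0],[1,0,0,0,0]]
  ]
}}

```text
time_s: 1.65
tcp_pos: [0.4601, -0.2743, 0.0878]
tcp_rot: [[0.952, 0.306, -0.008], [0.306, -0.952, 0.006], [-0.006, -0.009, -1.0]]
contact_force: [-0.6, 0.7, -0.4]
finger_gap: 0.0005
```

Run:
```python
from h import *
s=get_state(); print(s["tcp_pos"].round(4),s["contact_force"].round(1),s["finger_gap"])
a=cam("scene")["color"][100:300,180:380]; b=cam("top")["color"][130:280,300:450]
save("near.png",np.hstack([cv2.resize(a,(400,400)),cv2.resize(b,(400,400))]))
```

```text
[ 0.4601 -0.2743  0.0878] [-0.6  0.7 -0.4] 0.0004707108950846913
```

View pics/near.png

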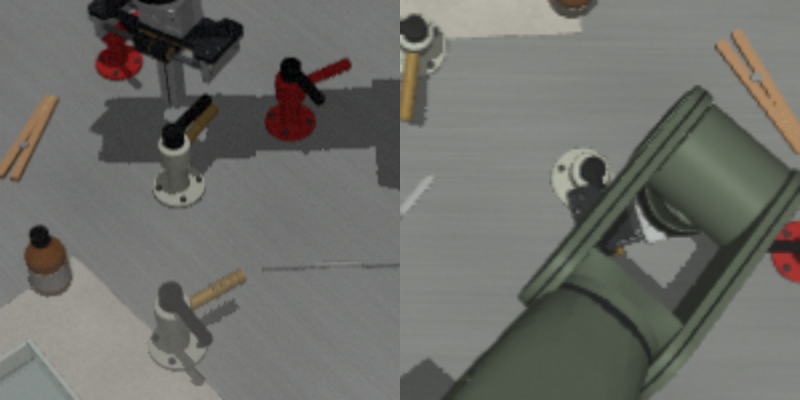

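Left crop: the closed fingers are down on the lever's far side, at about (170,110). The lever at (190,115) still lies along the nozzle and nothing is touching. I'll start the push.

Request:
{"api": "apply_moves", "payload": {
  "increments": [
    [[1,0.1,-0.9,-0.4,0],[1,0.1,-0.9,0,0],[1,0,-0.7,0,0],[1,0,-0.7,0,0],[1,0,-0.7,0,0]]
  ]
}}

```text
time_s: 2.25
tcp_pos: [0.4555, -0.2396, 0.0979]
tcp_rot: [[0.952, 0.307, 0.004], [0.307, -0.952, -0.004], [0.002, 0.005, -1.0]]
contact_force: [2.2, -3.1, 1.6]
finger_gap: 0.0007
```

Request:
{"api": "apply_moves", "payload": {
  "increments": [
    [[1,0,-0.7,0,0],[1,0.2,-0.6,0,0],[1,0.3,-0.6,0,0],[1,0.3,-0.6,0,0],[1,0,0,0,0]]
  ]
}}

```text
time_s: 2.75
tcp_pos: [0.4533, -0.2108, 0.0959]
tcp_rot: [[0.951, 0.308, -0.002], [0.308, -0.951, 0.002], [-0.001, -0.003, -1.0]]
contact_force: [0.4, -1.6, 0.8]
finger_gap: 0.0003
```

Request:
{"api": "apply_moves", "payload": {
  "increments": [
    [[1,0.3,-0.6,0.4,0],[1,0.3,-0.6,0,0],[1,0.3,-0.7,0,0],[1,0.5,-0.5,0,0],[1,0,0,0,0]]
  ]
}}

```text
time_s: 3.25
tcp_pos: [0.4598, -0.1836, 0.092]
tcp_rot: [[0.951, 0.308, -0.001], [0.308, -0.951, 0.002], [-0.0, -0.002, -1.0]]
contact_force: [-0.4, 0.5, -0.5]
finger_gap: 0.0005
```

Request:
{"api": "apply_moves", "payload": {
  "increments": [
    [[1,0.4,-0.2,0,0],[1,0.4,-0.1,0,0],[1,0.3,0,0,0],[1,0,0,0,0]]
  ]
}}

```text
time_s: 3.65
tcp_pos: [0.4694, -0.1782, 0.0921]
tcp_rot: [[0.952, 0.307, -0.001], [0.307, -0.952, 0.002], [-0.001, -0.002, -1.0]]
contact_force: [-1.2, -0.1, 0.6]
finger_gap: 0.0008
```

Request:
{"api": "apply_moves", "payload": {
  "increments": [
    [[1,0.2,0,0,0],[1,0.1,0,0,0],[1,0,0,0,0]]
  ]
}}

```text
time_s: 3.95
tcp_pos: [0.4698, -0.1781, 0.092]
tcp_rot: [[0.952, 0.307, -0.006], [0.307, -0.952, 0.001], [-0.006, -0.003, -1.0]]
contact_force: [-7.7, -0.8, 3.9]
finger_gap: 0.0007
```

Request:
{"api": "apply_moves", "payload": {
  "increments": [
    [[1,0.15,0,0,0],[1,0,0,0,0]]
  ]
}}

```text
time_s: 4.15
tcp_pos: [0.47, -0.178, 0.0919]
tcp_rot: [[0.951, 0.308, -0.009], [0.308, -0.951, 0.0], [-0.009, -0.003, -1.0]]
contact_force: [-10.8, -2.3, 4.8]
finger_gap: 0.0004
```

Run:
```python
from h import *
s=get_state(); print(s["tcp_pos"].round(4),s["contact_force"].round(1))
a=cam("scene")["color"][100:300,180:380]; b=cam("top")["color"][130:280,300:450]
save("end1.png",np.hstack([cv2.resize(a,(400,400)),cv2.resize(b,(400,400))]))
```

```text
[ 0.47   -0.178   0.0919] [-10.8  -2.3   4.8]
```

View pics/end1.png

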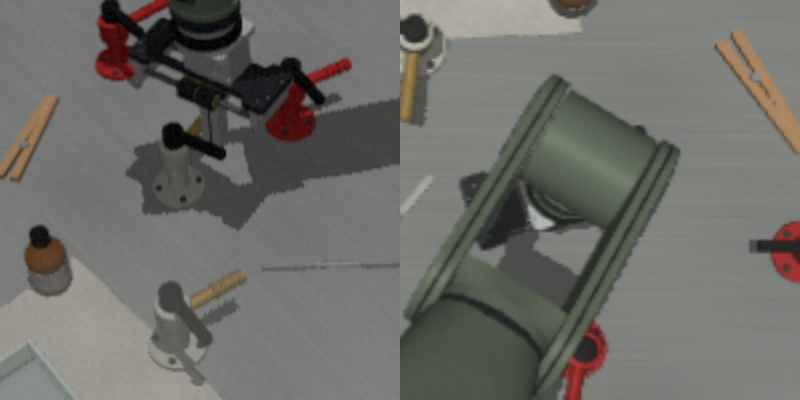

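The lever at (195,140) in the left crop is now across the nozzle, and the push stalls at 11 N, so it is on its stop. I'll back off, lift clear and check.

Request:
{"api": "apply_moves", "payload": {
  "increments": [
    [[1,-0.6,0,0,0],[1,-1,0,0,0],[1,-0.5,0,-2,0],[1,0,0,-4,0],[1,0,0,-4,0]]
  ]
}}

```text
time_s: 4.75
tcp_pos: [0.4533, -0.184, 0.1931]
tcp_rot: [[0.952, 0.306, -0.0], [0.306, -0.952, 0.001], [0.0, -0.001, -1.0]]
contact_force: [1.1, -0.2, 0.1]
finger_gap: 0.0004
```

Request:
{"api": "apply_moves", "payload": {
  "increments": [
    [[1,0,0,-3,0],[1,-4,2,0,0],[1,-4,2,0,0],[1,-4,2,0,0],[1,-4,2,0,0]]
  ]
}}

```text
time_s: 5.25
tcp_pos: [0.3253, -0.3107, 0.2232]
tcp_rot: [[0.952, 0.307, 0.002], [0.307, -0.952, -0.002], [0.002, 0.003, -1.0]]
contact_force: [-0.2, -1.4, -0.2]
finger_gap: 0.0002
```

Request:
{"api": "apply_moves", "payload": {
  "increments": [
    [[1,-4,2,0,0],[1,-4,2,0,0],[1,-4,2,0,0],[1,0,0,0,0],[1,0,0,0,0]]
  ]
}}

```text
time_s: 5.75
tcp_pos: [0.2298, -0.4039, 0.2226]
tcp_rot: [[0.953, 0.304, 0.001], [0.304, -0.953, -0.0], [0.001, 0.001, -1.0]]
contact_force: [0.3, 0.1, -0.8]
finger_gap: 0.0005
```

Run:
```python
from h import *
c=cam("top"); P=cloud(c); z=P[...,2]; g=c["color"].astype(int)
save("fin.png",cv2.resize(c["color"][120:270,270:470],(800,600)))
for nm,(x0,y0,x1,y1) in dict(A=(335,180,392,215),B=(272,128,325,160)).items():
    b=np.zeros((400,640),bool); b[y0:y1,x0:x1]=1
    v,u=np.nonzero(b&(g.max(2)<75)&(z>.09)&(z<.12)); X=plane(c,np.c_[u,v],.11)[:,:2]
    m=X.mean(0); d=np.linalg.svd(X-m)[2][0]; d*=np.sign(d[1])
    print(nm,"lever deg",np.degrees(np.arctan2(d[1],d[0])).round(1),np.ptp((X-m)@d).round(4))
    b[y0:y1+45,x0:x1]=1
    v,u=np.nonzero(b&(g[...,0]>g[...,2]+35)&(g[...,1]>g[...,0]*.6)&(z>.06)&(z<.085)); Y=plane(c,np.c_[u,v],.0735)[:,:2]
    m=Y.mean(0); e=np.linalg.svd(Y-m)[2][0]; e*=-np.sign(e[0]); print(" nozzle deg",len(u),np.degrees(np.arctan2(e[1],e[0])).round(1)%360, m.round(3))
s=get_state(); print(s["time_s"],s["tcp_pos"].round(3),s["contact_force"].round(1),abs(s["joint_velocities"]).max())
```

```text
A lever deg 109.8 0.0823
 nozzle deg 129 200.4 [ 0.451 -0.24 ]
B lever deg 84.1 0.08
 nozzle deg 125 174.1 [ 0.589 -0.032]
5.8 [ 0.231 -0.403  0.223] [-0.6  0.4  0.4] 0.0350523929357451
```

View pics/fin.png

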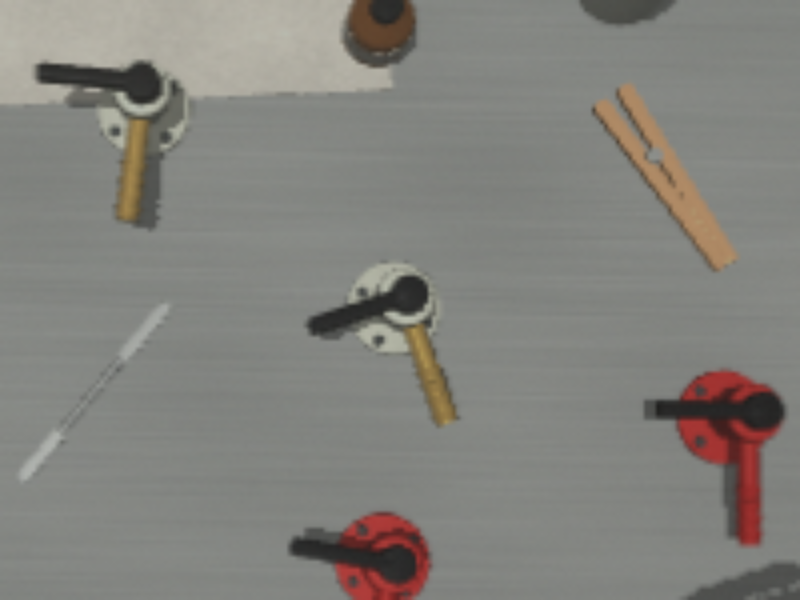

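The crop shows tap_a's lever (crop 365,310) square across its nozzle (crop 432,380): 109.8° against 200.4°, a difference of 90.6°. Tap_b is unchanged and the arm is clear.

```bash
python3 -c "
from workcell import sign_off; print(sign_off())"
```

```text
the job is handed in; nothing more can be done
None
```

I shut the open tap (the white one near x 0.50, y -0.22) and handed the job in at about 5.8 s. I pushed its lever clockwise a quarter turn with the closed fingertips until it stalled at about 11 N on its stop. Then I backed off and moved the arm clear.

- **tap_a:** in the last top view its lever is 90.6° from its nozzle, so it is shut to within about 1°.
- **tap_b:** its lever is 90.0° from its nozzle, so it is still shut. The red look-alike taps look unmoved in the last view.
- **Arm:** it touches nothing, and the measured force was under 1 N, which is sensor noise.
- **Disagreement:** my first estimate of tap_a's nozzle direction was 195–196°, taken while the lever partly hid it. The clear view gave 200.4°, so the lever started about 5° short of fully open. This did not affect the result.

No checks failed.

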